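Lay up the electrode tray for the next patient

ROBOT

A 6-joint arm with a two-finger parallel gripper is mounted at the origin on the work surface. World frame = base frame: x ahead of the robot, y to its left, z up, the work surface at z = 0. Lengths are in m, angles in degrees, forces in N, time in s.
With the tool pointing down it reaches from about 0.4 to 0.825 m from the base axis. Payload 7 kg.
Tool frame: the origin (TCP) lies at the very end of the fingers, on their centre line; the grasp point (between the pads) lies 19 mm behind it; z points along the fingers, y is the line along which they close (so a half turn about z gives the same grasp; the last joint's range is limited). The gripper opens to 88 mm and grips with 3 to 60 N. Pads are 19 mm wide; open, the fingers measure 130 mm over their backs; the gripper's body (78 mm by 193 mm) begins 47 mm behind the grasp point.
Start: joints at [-54.139, 20.546, 0.682, 0, -70.136, -16.507], TCP at [0.224, -0.637, 0.19] pointing down, gripper open.
Joint ranges: [-176.03, 176.03], [-82.01, 121.73], [-58.28, 71.71], [-173.87, 95.51], [-174.79, -0.11], [-173.66, 173.66]. Speed limits (degrees/s): [136.94, 136.94, 172.46, 180, 180, 180].

INTERFACE

Orientations are given as [roll, pitch, yaw] about the fixed x, y, z axes, in that order (R = Rz(yaw) Ry(pitch) Rx(roll)).
In Python, from plant import get_state, capture, close_job, regions_of gives the robot as it stands.
- The arm moves only by the tool jog_arm, never from a script. Its argument "moves" is a list of rows, each a list of 3 entries, a list of its own where there are three numbers: the shift along the tool's x, y, z in cm, then the turn about the tool's z in degrees, then the finger opening in cm, from 0 to 8.76. A call has 1 to 12 rows; each row shifts and turns the commanded pose from where the row before left it, along the tool's axes as they then stand; what a row does not reach is not made up. A row lasts 1/8 s, in which the tool goes at most 62.5 mm and 10.7 degrees, less where a joint would pass 70% of its speed; a pose out of reach is approached as far as the arm can. A call is refused whole if a number of a shift passes 6.25 or a number of a turn 10.7, either way. A call with a gripper value outside its range is refused whole. The fingers move at their own pace and stop on an object; "newtons" is the grip in N (left out, the last holds). Time passes only in rows, so rows that do not move let the fingers close. It gives the time, the measured TCP pose, the force, the opening and the grip force at its end, in the units of the state.
- get_state(): the state, without advancing time (a new reading comes with each control period).
- capture(name): name is "scene" or "side" or "wrist"; returns a dict with "pixels" (400x640x3 uint8, blue, green, red), "mtx" (3x3 intrinsics, pixels), "k1" (the pictures are not rectified: a ray, as slopes to the right and down, at radius r is drawn at 1 + k1 r^2 times it, then the intrinsics apply), "world_from_camera" (4x4, takes a point from camera to world coordinates); the wrist camera has in their place "hand_eye" (4x4, takes a point from camera to tool coordinates, whose origin is the TCP and whose axes are the flange's). Camera axes: x right, y down, z forward; pixel columns grow to the right and rows downward; lengths in m; the calibration is good to about 2 mm. A picture is of the moment at which its call begins: read the wrist's pose just before it. There is no depth.
- close_job(): hands the job in; it is judged then, once.
Trained networks look in a picture, given as the dict that the camera call returned (one of the last four; its "shot" number tells which), for a name from the list of things; names that differ only in an ending like _2 or _b are one class to them, and where a whole thing is asked for, a point or a joint stands for the part that bears it (a point fixed in the world has none). Each returns a list of dicts, best first, with "confidence" (0 to 1); they miss things now and then, are a little off and sometimes report something else, mostly with a low value. They report only what shows in the picture. A call takes as long as a camera call. They do not tell look-alikes from the thing itself.
- regions_of(picture, thing): "pixels" (400x640 bool, what is visible of it) and "pixel" ([column, row] in pixels, amid what is visible of it).
The state is a dict: "time_s": time; "joints": joint angles; "qd": joint speeds; "joint_torque": joint torques, N m; "tcp_pos": TCP position; "eef_rot": TCP orientation; "contact_force": force on the tool from outside, world axes, zero at the start; "moment": the same for the moment, N m; "gripper_width": finger opening in m; "gripper_force": force on a finger pad.
Only numpy, scipy, OpenCV 4.12 (cv2) and the standard library are available. Lean on these libraries where they do the work, as an engineer would, in place of code of your own. Each camera call takes 0.05 s, during which the arm holds its last target. There are 200 camera calls.

TASK

Lay up the metal tray for the next patient. The wide jar stands centred on the round mat with the flat tin centred on top of it; the slim bottle stands centred on the square mat, where the tin was wrongly left; the steel cup stands upright midway between jar and bottle; and the limb clamp lies on its flat jaw behind the bottle (the side away from the robot, straight behind it as the tray lies), parallel to the row of mats, with a gap of about 3 cm to the bottle. Leave the mug and the tape roll where they are.

Things in the scene. Friction and masses are not known exactly. Their poses are not given: they have to be found in the camera images.
- mat_round: black round rubber mat, 80 mm across, 3 mm thick, fixed in the fixed metal tray (240 x 340 mm, rim 10 mm high, floor 3 mm above the work surface). Origin: centre of its underside; its top is 6 mm above the work surface. Axes are the tray's: x across the tray, away from the robot (within 0.3 rad), y along the row of mats to the left, z up. The square mat's centre is 200 mm off along +y or -y
- mat_square: black square rubber mat, 80 x 80 mm, 3 mm thick, in the same tray; the two mats change places from start to start. Origin: centre of its underside, top 6 mm above the work surface. Axes parallel to those of the round mat (the tray's); +x points behind it, where the tray's floor is free to 162 mm from the mat's centre
- jar: wide white plastic ointment jar with a flat screw lid and a paper label, 52 mm high; body 56 mm across, lid (top 16 mm) 60 mm across. Origin: centre of its underside, z up. 0.10 to 0.20 kg. Starts upright on the work surface, left of the tray
- tin: flat round aluminium salve tin, 30 mm high, 52 mm across, its lid (top 8 mm) 54 mm across. Origin: centre of its underside, z up. 0.04 to 0.08 kg. Starts standing on the square mat
- bottle: slim white plastic bottle, 96 mm high; body 42 mm across up to 66 mm, then a shoulder to a narrow grey cap 20 mm across. Origin: centre of its underside, z up. 0.07 to 0.13 kg. Starts upright on the work surface, left of the tray
- cup: open steel medicine cup, 45 mm high, 60 mm across at the mouth and narrower at the foot, wall 3 mm. Origin: centre of its underside, z up through the mouth. 0.06 to 0.12 kg. Starts upright on the work surface, left of the tray
- clamp: grey plastic limb-electrode clamp: two jaws 26 mm wide and about 104 mm long one above the other, joined by a 30 mm long block in the middle; rigid, about 33 mm high at its middle, 38 mm at one end. Origin: centre of its flat underside; y along its length, x across it (take it across x at the middle), z up. 0.04 to 0.08 kg. Starts lying on the work surface, left of the tray
- mug: white ceramic mug, 76 mm across, 90 mm high, handle at its +y side; bystander beyond the work, not to be moved. Origin: centre of its underside
- tape_roll: roll of white tape lying flat, 70 mm across with a 44 mm hole, 25 mm high; bystander near the robot, not to be moved. Origin: centre of its underside
Things that resemble listed ones, but are neither listed nor needed, are in the scene too. What is shaped like the clamp but green is not meant.

How it is judged (in metres and radians):
At the end, for the whole second after the job is handed in: Jar on round mat, bottle on square mat, tin on jar, each centred within 12 mm; cup midway between the mats within 15 mm; clamp flat behind the bottle, its middle 49 to 84 mm behind the mat centre, within 20 mm sideways, parallel to the row within 0.26 rad; all upright, at rest (horizontal distance between jar and mat_round below 0.012 m and horizontal distance between bottle and mat_square below 0.012 m and horizontal distance between tin and jar below 0.012 m and z of tin in the frame of jar between 0.048 and 0.056 m and horizontal distance between cup and mat_round below 0.115 m and horizontal distance between cup and mat_square below 0.115 m and x of cup in the frame of mat_round between -0.015 and 0.015 m and x of clamp in the frame of mat_square between 0.049 and 0.084 m and y of clamp in the frame of mat_square between -0.02 and 0.02 m and angle between the y axis of clamp and the y axis of mat_square, either way round below 0.26 rad and height (world z) of each of jar, bottle, cup, clamp below 0.01 m and angle between each of jar, tin, bottle, cup, clamp's own z axis and vertical below 0.12 rad and linear speed of each of jar, tin, bottle, cup, clamp below 0.02 m/s); the robot touches nothing.
It fails at once if mug moved by more than 25 mm (distance of mug from where it was at the start of the episode above 0.025 m).
It fails at once if tape roll moved by more than 25 mm (distance of tape_roll from where it was at the start of the episode above 0.025 m).
It also fails if it takes over 125 s, if anything falls off the work surface, if the arm or the gripper's body presses on something with over 40 N, if the wrist force passes 120 N, or if a joint passes its speed limit or range.

## Working session

There is one attempt and no reset: what is moved stays moved. The work goes in short steps, Python scripts to look and compute and a tool call to move; the robot and the scene stay as the last step left them, time stands still between calls to the robot, and variables do not carry over. Pictures are saved under pics/ and viewed, at most 14 in all, crops included, and the job is handed in when it is done.

Besides the shell and the picture viewer there is one more tool, called after "Emit:" by a JSON object that holds its "method" and its "body". jog_arm: Moves the arm, as the interface text tells. Its arguments: {"type":"object","properties":{"moves":{"type":"array"},"newtons":{"type":"number"}},"required":["moves"]}

```bash
mkdir -p pics; ls; cat > h.py <<'E'
import numpy as np, cv2
from scipy.spatial.transform import Rotation as R
from plant import get_state, capture, close_job, regions_of
def wfc(p, s=None):
    if 'world_from_camera' in p: return np.array(p['world_from_camera'])
    T=np.eye(4); T[:3,:3]=R.from_euler('xyz',s['eef_rot'],degrees=True).as_matrix(); T[:3,3]=s['tcp_pos']
    return T@np.array(p['hand_eye'])
def ray(p,uv,W):
    K=np.array(p['mtx']); d=np.array([p['k1'],0,0,0,0],float)
    n=cv2.undistortPoints(np.array(uv,float).reshape(-1,1,2),K,d).reshape(-1,2)
    return W[:3,3],np.c_[n,np.ones(len(n))]@W[:3,:3].T
def onz(p,uv,z,W):
    o,d=ray(p,uv,W); return o+d*((z-o[2])/d[:,2])[:,None]
def proj(p,X,W):
    T=np.linalg.inv(W); r=cv2.Rodrigues(T[:3,:3])[0]
    return cv2.projectPoints(np.array(X,float).reshape(-1,1,3),r,T[:3,3],np.array(p['mtx']),np.array([p['k1'],0,0,0,0],float))[0].reshape(-1,2)
E
python3 - <<'E'
from h import *
s=get_state(); print(s)
for c in ['scene','side']:
    p=capture(c); W=wfc(p); cv2.imwrite(f'pics/{c}0.png',p['pixels']); print(c,W.round(3).tolist(),p['mtx'],p['k1'])
    for n in ['mat_round','mat_square','jar','tin','bottle','cup','clamp','mug','tape_roll']:
        for r in regions_of(p,n):
            ys,xs=np.nonzero(r['pixels'])
            print(n,round(r['confidence'],2),np.round(r['pixel']),xs.min(),xs.max(),ys.min(),ys.max(),onz(p,[r['pixel']],0.02,W)[0].round(3))
E
```

```text
pics
{'time_s': 0.0, 'joints': array([-5.41405022e+01,  2.05913083e+01,  6.31912575e-01, -2.09290521e-02,
       -7.01363450e+01, -1.65062847e+01]), 'qd': array([ 0.03953233, -0.08019803,  0.06800208,  0.01532985,  0.08960798,
       -0.06582812]), 'joint_torque': array([ 2.95079924e-03, -5.82727003e+01,  2.93050271e+01,  6.99695706e+00,
        6.76034237e-03, -1.33993481e-04]), 'tcp_pos': array([ 0.22345945, -0.63632952,  0.1890075 ]), 'eef_rot': array([ 1.79902615e+02, -8.34100426e-03, -1.60653908e+02]), 'contact_force': array([-0.61358625, -0.07130168, -0.4851228 ]), 'moment': array([ 0.02138922,  0.02573377, -0.01970009]), 'gripper_force': 0.0, 'gripper_width': 0.0874311047935438}
scene [[-0.015, 0.544, -0.839, 1.586], [1.0, 0.004, -0.016, 0.075], [-0.005, -0.839, -0.544, 0.765], [0.0, 0.0, 0.0, 1.0]] [[518.56911896   0.         321.16231795]
 [  0.         518.56911896 205.27637813]
 [  0.           0.           1.        ]] -0.16864989697207208
mat_round 0.87 [203. 232.] 190 219 227 245 [ 0.561 -0.237  0.02 ]
mat_square 0.59 [290. 230.] 267 302 215 237 [ 0.552 -0.022  0.02 ]
j
[... 885 characters left out ...]
36.] 311 336 125 144 [ 0.55  -0.211  0.02 ]
mat_round 0.65 [328. 242.] 319 331 224 264 [0.44  0.144 0.02 ]
mat_square 0.89 [316. 192.] 306 336 174 197 [0.511 0.001 0.02 ]
jar 0.85 [264. 241.] 249 274 227 258 [0.586 0.185 0.02 ]
tin 0.72 [325. 181.] 314 332 170 191 [ 0.5   -0.042  0.02 ]
bottle 0.75 [232. 295.] 225 248 280 313 [0.604 0.34  0.02 ]
cup 0.83 [303. 296.] 288 315 285 314 [0.453 0.299 0.02 ]
clamp 0.94 [416. 320.] 392 441 308 327 [0.207 0.288 0.02 ]
clamp 0.78 [373. 232.] 363 387 214 254 [0.344 0.087 0.02 ]
clamp 0.59 [324. 242.] 318 330 224 264 [0.448 0.147 0.02 ]
mug 0.9 [184. 222.] 163 206 198 243 [0.796 0.184 0.02 ]
tape_roll 0.95 [352. 308.] 338 370 287 318 [0.343 0.297 0.02 ]
```

View pictures.

```bash
python3 - <<'E'
import cv2
a=cv2.imread('pics/scene0.png')[130:330,160:480]; cv2.imwrite('pics/sc.png',cv2.resize(a,(800,500),interpolation=2))
a=cv2.imread('pics/side0.png')[90:350,140:460]; cv2.imwrite('pics/sd.png',cv2.resize(a,(720,585),interpolation=2))
E
```

```text
(no output)
```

View pics/sc.png

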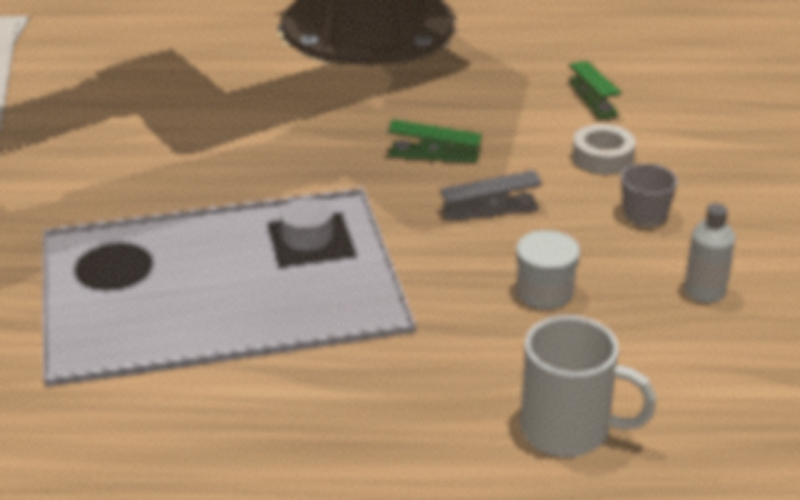

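View pics/sd.png

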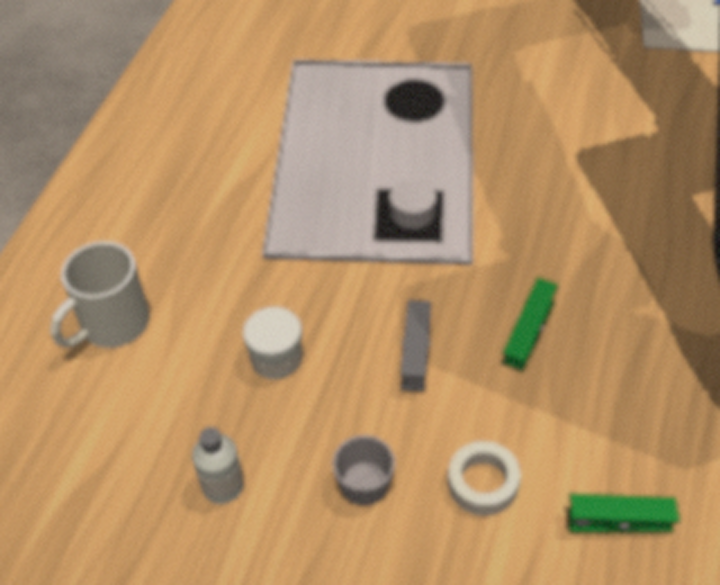

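The grey clamp is the one at scene pixel (356,208), which is side pixel (324,242). The two at scene (334,185) and (394,163) are green, so they're out. The square mat, with the tin on it, is left of the round mat. I'll move over the tray and measure with the wrist camera.

Emit:
{"method": "jog_arm", "body": {"moves": [[[-4,3.1,-1.3],0,8.7],[[-4,3.1,-1.3],0,8.7],[[-4,3.1,-1.3],0,8.7],[[-4,3.1,-1.3],0,8.7],[[-4,3.1,-1.3],0,8.7],[[-4,3.1,-1.3],0,8.7],[[-4,3.1,-1.3],0,8.7],[[-4,3.1,-1.3],0,8.7],[[-4,3.1,-1.3],0,8.7],[[-4,3.1,-1.3],0,8.7],[[-4,3.1,-1.3],0,8.7],[[-4,3.1,-1.3],0,8.7]]}}

```text
time_s: 2.5
tcp_pos: [0.5539, -0.1252, 0.3468]
eef_rot: [-180.0, 0.0, -160.6]
contact_force: [0.1, -0.7, -0.4]
gripper_width: 0.0869
gripper_force: 0.0
```

Emit:
{"method": "jog_arm", "body": {"moves": [[[0,0,0],0,8.7],[[0,0,0],0,8.7]]}}

```text
time_s: 2.75
tcp_pos: [0.5531, -0.1266, 0.3457]
eef_rot: [180.0, -0.0, -160.6]
contact_force: [0.7, -0.8, 0.3]
gripper_width: 0.0867
gripper_force: 0.0
```

```bash
python3 - <<'E'
from h import *
s=get_state(); p=capture('wrist'); W=wfc(p,s); cv2.imwrite('pics/w1.png',p['pixels'])
print(s['tcp_pos'],s['eef_rot'],s['joints']); print(np.array(p['hand_eye']).round(3).tolist(),p['mtx'][0][0],p['k1'])
for n in ['mat_round','mat_square','jar','tin','bottle','cup','clamp']:
    for r in regions_of(p,n):
        ys,xs=np.nonzero(r['pixels'])
        print(n,round(r['confidence'],2),np.round(r['pixel']),xs.min(),xs.max(),ys.min(),ys.max(),onz(p,[r['pixel'],[xs.mean(),ys.mean()]],0.006,W).round(4).tolist())
E
```

```text
[ 0.55311397 -0.12660082  0.34574061] [ 1.79992138e+02 -2.50336539e-02 -1.60600142e+02] [ 6.86250126e+00  6.87268890e+00  2.45766656e+00 -2.24646227e-03
 -8.56111209e+01 -7.74624723e+01]
[[0.0, -0.951, -0.309, 0.084], [1.0, 0.0, 0.001, 0.0], [-0.001, -0.309, 0.951, -0.195], [0.0, 0.0, 0.0, 1.0]] 344.63808501563955 -0.010907992866701457
mat_round 0.66 [250. 122.] 227 278 96 148 [[0.5594, -0.2355, 0.006], [0.5576, -0.2326, 0.006]]
mat_square 0.62 [498. 231.] 475 524 211 253 [[0.5935, 0.2092, 0.006], [0.5948, 0.2114, 0.006]]
mat_square 0.6 [364. 144.] 354 412 106 162 [[0.5319, -0.0598, 0.006], [0.5098, -0.0399, 0.006]]
tin 0.83 [383. 133.] 365 402 115 152 [[0.5066, -0.038, 0.006], [0.507, -0.0372, 0.006]]
cup 0.94 [608. 178.] 578 635 160 200 [[0.4518, 0.3331, 0.006], [0.4521, 0.3323, 0.006]]
clamp 0.82 [515.  52.] 477 551 23 75 [[0.3356, 0.0959, 0.006], [0.3341, 0.0931, 0.006]]
clamp 0.65 [514. 142.] 475 554 125 153 [[0.4512, 0.1596, 0.006], [0.4468, 0.1572, 0.006]]
```

View pics/w1.png

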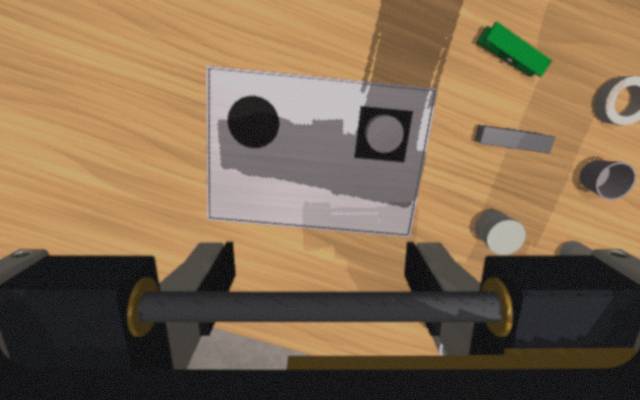

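The wrist view shows the round mat at (253,122) and the square mat at about (384,134) with the tin on it. The grey clamp is at (514,140), the cup at (608,178) and the jar at (500,233). The green clamp at (515,50) is excluded.

```bash
python3 - <<'E'
from h import *
s=get_state(); p=capture('wrist'); W=wfc(p,s); g=cv2.GaussianBlur(p['pixels'],(3,3),0).max(2)
def blob(x0,x1,y0,y1,fill=True):
    m=np.zeros_like(g); m[y0:y1,x0:x1]=(g[y0:y1,x0:x1]<60)*255
    c=max(cv2.findContours(m,cv2.RETR_EXTERNAL,cv2.CHAIN_APPROX_NONE)[0],key=cv2.contourArea); return c.reshape(-1,2)
def cen(c,z):
    P=onz(p,c,z,W)[:,:2].astype(np.float32); return P
P=cen(blob(215,295,85,160),.006); (c,r)=cv2.minEnclosingCircle(P); M=cv2.fitEllipse(P); print('round',c,r,M)
P=cen(blob(345,422,95,172),.006); r=cv2.minAreaRect(P); print('square',r)
C=onz(p,[[208,67],[434,90],[409,235],[208,218]],.010,W)[:,:2]; print(C.round(3).tolist()); d=C[1]-C[0]; print(np.linalg.norm(d),np.degrees(np.arctan2(d[1],d[0]))-90)
P0=cv2.fitEllipse(cen(blob(215,295,85,160),.006))[0]; d=np.array(r[0])-P0; print('mats',np.linalg.norm(d),np.degrees(np.arctan2(d[1],d[0]))-90)
t=regions_of(p,'tin')[0]['pixels']; ys,xs=np.nonzero(t); c=max(cv2.findContours(t.astype(np.uint8),0,1)[0],key=cv2.contourArea).reshape(-1,2)
print('tin',cv2.fitEllipse(cen(c,.036)), cv2.fitEllipse(cen(c,.03)))
# side/scene: jar/bottle
for cam in ['scene','side']:
    p=capture(cam); W=wfc(p)
    g=cv2.GaussianBlur(p['pixels'],(3,3),0).max(2)
    for n in ['mat_round','jar','bottle','cup','tin']:
        rs=regions_of(p,n)
        if rs:
            c=np.argwhere(rs[0]['pixels'])[:,::-1]; b=c[c[:,1]>=c[:,1].max()-1].mean(0); t=c[c[:,1]<=c[:,1].min()+1].mean(0)
            print(cam,n,round(rs[0]['confidence'],2),'cen z.006',onz(p,[c.mean(0)],.006,W)[0].round(4)[:2],'z.026',onz(p,[c.mean(0)],.026,W)[0].round(4)[:2])
E
```

```text
round (0.5577674508094788, -0.23184822499752045) 0.03847183659672737 ((0.558232307434082, -0.23152656853199005), (0.07389865815639496, 0.07469847053289413), 10.440556526184082)
square ((0.509089469909668, -0.03824576362967491), (0.07753255218267441, 0.07757360488176346), 14.098785400390625)
[[0.503, -0.315], [0.424, 0.007], [0.65, 0.067], [0.731, -0.259]]
0.33142932760670607 13.820250391161238
mats 0.19943040897425288 14.265528556301305
tin ((0.5059241056442261, -0.043749094009399414), (0.051096100360155106, 0.05372641608119011), 159.27349853515625) ((0.5063081383705139, -0.04242561385035515), (0.05170357599854469, 0.054365161806344986), 159.2735137939453)
scene mat_round 0.76 cen z.006 [ 0.562  -0.2341] z.026 [ 0.5889 -0.2259]
scene jar 0.9 cen z.006 [0.5611 0.1956] z.026 [0.5881 0.1924]
scene bottle 0.97 cen z.006 [0.5376 0.3634] z.026 [0.5652 0.3558]
scene cup 0.8 cen z.006 [0.4251 0.3147] z.026 [0.4557 0.3084]
scene tin 0.6 cen z.006 [ 0.4852 -0.0453] z.026 [ 0.5142 -0.0421]
side mat_round 0.87 cen z.006 [ 0.5572 -0.2299] z.026 [ 0.5513 -0.2086]
side bottle 0.55 cen z.006 [0.5979 0.3342] z.026 [0.5911 0.3437]
side cup 0.67 cen z.006 [0.4572 0.2975] z.026 [0.4534 0.3078]
side tin 0.74 cen z.006 [ 0.5084 -0.0542] z.026 [ 0.5035 -0.0366]
```

Emit:
{"method": "jog_arm", "body": {"moves": [[[-2.7,4.1,1.8],0,8.7],[[-2.7,4.1,1.8],0,8.7],[[-2.7,4.1,1.8],0,8.7],[[-2.7,4.1,1.8],0,8.7],[[-2.7,4.1,1.8],0,8.7],[[-2.7,4.1,1.8],0,8.7],[[-2.7,4.1,1.8],0,8.7],[[0,0,0],0,8.7],[[0,0,0],0,8.7]]}}

```text
time_s: 4.97
tcp_pos: [0.6364, 0.2067, 0.2198]
eef_rot: [-180.0, -0.0, -160.6]
contact_force: [0.3, -0.2, 0.4]
gripper_width: 0.0869
gripper_force: 0.0
```

```bash
cat >> h.py <<'E'
from scipy.optimize import least_squares
def prof(n):
    return {'jar':[(0,.028),(.036,.028),(.036,.030),(.052,.030)],'bottle':[(0,.021),(.066,.021),(.076,.010),(.096,.010)],
     'cup':[(0,.022),(.045,.030)],'tin':[(0,.026),(.022,.026),(.022,.027),(.030,.027)]}[n]
def fit(obs,n,z0,x0,free=False):
    """obs: list of (pic,W,mask). fit axis x,y by silhouette bounding (hull) comparison"""
    a=np.linspace(0,2*np.pi,48,endpoint=False)
    P=np.concatenate([np.c_[r*np.cos(a),r*np.sin(a),np.full(48,z0+h)] for h,r in prof(n)])
    def res(v):
        o=[]
        for p,W,m in obs:
            q=proj(p,P+[v[0],v[1],0],W); c=np.argwhere(m)[:,::-1]
            for t in np.linspace(0,np.pi*2,16,endpoint=False):
                d=np.array([np.cos(t),np.sin(t)]); o.append((q@d).max()-(np.percentile(c@d,99.8)+.3))
        return o
    s=least_squares(res,x0,loss='soft_l1',x_scale=.01,diff_step=1e-3); return s.x, np.sqrt(np.mean(np.square(res(s.x))))
def obj(n,cams,z0,x0,verbose=True):
    obs=[]
    for c in cams:
        s=get_state(); p=capture(c); W=wfc(p,s); rs=regions_of(p,n)
        for r in rs:
            m=max(cv2.connectedComponentsWithStats(r['pixels'].astype(np.uint8))[2][1:,4],default=0)
            ys,xs=np.nonzero(r['pixels']); u=proj(p,[[x0[0],x0[1],z0+.02]],W)[0]
            if np.hypot(*(u-[xs.mean(),ys.mean()]))<40 and m>30:
                k,l,st,_=cv2.connectedComponentsWithStats(r['pixels'].astype(np.uint8)); obs.append((p,W,l==1+st[1:,4].argmax()))
                if verbose: x,e=fit(obs[-1:],n,z0,x0); print(' ',c,n,round(r['confidence'],2),x.round(4),'rms px',round(e,2),'bbox',xs.min(),xs.max(),ys.min(),ys.max())
                break
    if obs: x,e=fit(obs,n,z0,x0); print(n,x.round(4),round(e,2)); return x
def togo(x,y,z):
    s=get_state(); T=R.from_euler('xyz',s['eef_rot'],degrees=True).as_matrix()
    print('tcp',s['tcp_pos'].round(4),'yaw',round(s['eef_rot'][2],2),'t',round(s['time_s'],2),'togo cm',(T.T@(np.array([x,y,z])-s['tcp_pos'])*100).round(2))
E
python3 - <<'E'
from h import *
p=capture('wrist'); cv2.imwrite('pics/w2.png',p['pixels'])
j=obj('jar',['wrist','scene','side'],0,[.588,.19]); togo(*j,.02)
obj('bottle',['wrist','scene','side'],0,[.585,.345])
E
```

```text
wrist jar 0.73 [0.589 0.194] rms px 0.59 bbox 295 352 91 149
  scene jar 0.86 [0.5888 0.192 ] rms px 0.72 bbox 367 390 222 253
  side jar 0.97 [0.5877 0.1945] rms px 0.62 bbox 249 274 227 258
jar [0.5888 0.1938] 0.74
tcp [0.6366 0.206  0.2207] yaw -160.7 t 5.33 togo cm [ 4.94  0.42 20.06]
  wrist bottle 0.65 [0.5866 0.3518] rms px 0.69 bbox 429 490 142 190
  scene bottle 0.75 [0.5842 0.3494] rms px 1.64 bbox 435 453 212 249
  side bottle 0.75 [0.5875 0.3495] rms px 0.71 bbox 225 248 279 313
bottle [0.5866 0.3513] 1.24
```

View pics/w2.png

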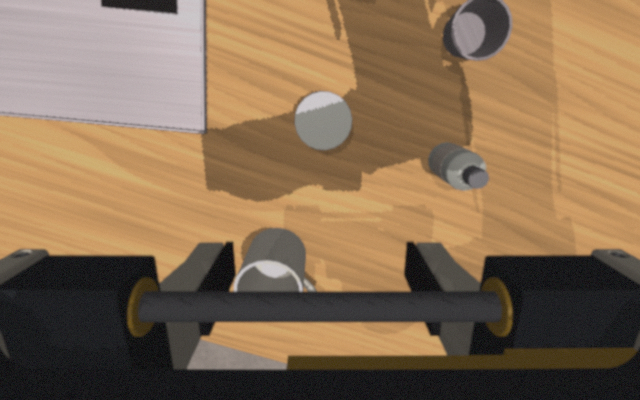

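The jar lies at image (323,120), clear of the mug at (272,260) and the bottle at (460,165). I'll grasp it by the lid.

Emit:
{"method": "jog_arm", "body": {"moves": [[[4.9,0.4,2],0,8.7],[[0,0,5.5],0,8.7],[[0,0,5.5],0,8.7],[[0,0,4],0,8.7],[[0,0,2.7],0,8.7],[[0,0,0],0,8.7],[[0,0,0],0,8.7],[[0,0,0],0,5.5],[[0,0,0],0,5.5],[[0,0,0],0,5.5],[[0,0,0],0,5.5],[[0,0,0],0,5.5]], "newtons": 20}}

```text
time_s: 7.12
tcp_pos: [0.5889, 0.1942, 0.023]
eef_rot: [180.0, 0.0, -160.6]
contact_force: [0.4, 1.2, 0.3]
gripper_width: 0.0556
gripper_force: 0.0
```

Emit:
{"method": "jog_arm", "body": {"moves": [[[0,0,0],0,3],[[0,0,0],0,3],[[0,0,0],0,3]], "newtons": 20}}

```text
time_s: 7.5
tcp_pos: [0.5889, 0.1942, 0.0229]
eef_rot: [180.0, -0.0, -160.6]
contact_force: [0.6, 0.3, 0.1]
gripper_width: 0.0322
gripper_force: 0.0
```

```bash
python3 - <<'E'
from h import *
p=capture('wrist'); q=capture('side')
j=obj('jar',['scene','side'],0,[.588,.19])
s=q['pixels'][190:340,180:400]
cv2.imwrite('pics/a.png',np.hstack([cv2.resize(p['pixels'],(400,250)),cv2.resize(s,(400,272))[:250]]))
E
```

```text
scene jar 0.96 [0.59   0.1914] rms px 2.12 bbox 367 389 223 253
  side jar 0.7 [0.5833 0.2044] rms px 9.12 bbox 252 273 249 259
jar [0.588  0.1954] 7.71
```

View pics/a.png

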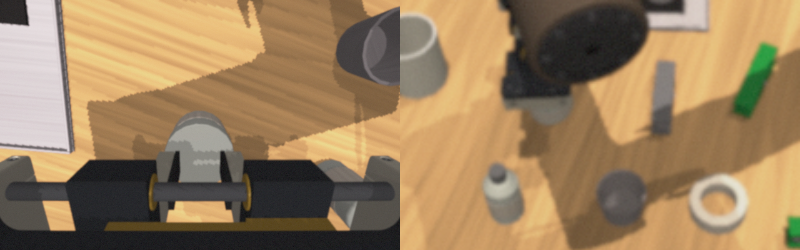

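```bash
python3 - <<'E'
from h import *
s=get_state(); print(s['gripper_width'],s['gripper_force'],s['time_s'])
p=capture('wrist'); cv2.imwrite('pics/b.png',cv2.resize(p['pixels'][160:370,180:460],(800,600)))
s=get_state(); print(s['gripper_width'],s['gripper_force'],s['time_s'])
E
```

```text
0.029760531086191526 0.0 7.8
0.029992022271864493 0.0 7.85
```

View pics/b.png

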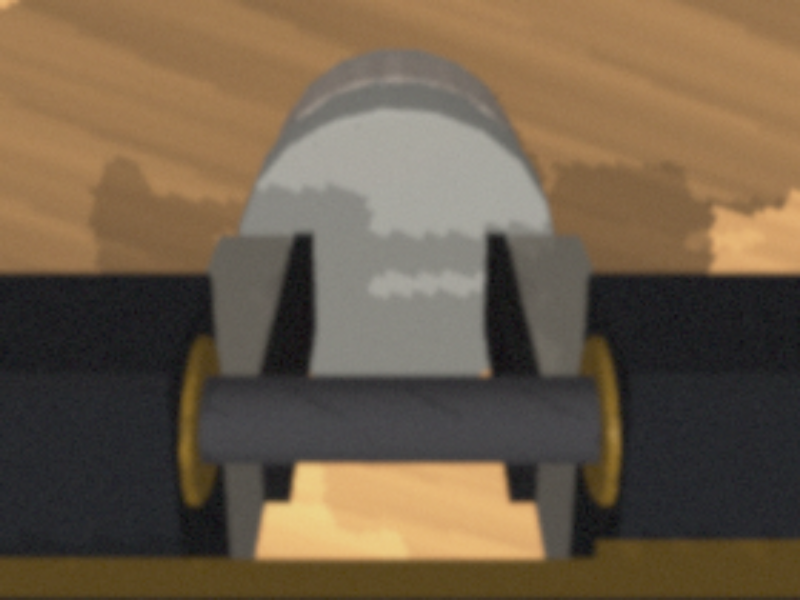

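The fingers closed to 30 mm and are drawn over the lid without touching it, so the real fingertips sit higher than the reported TCP. I'll check that from the scene camera.

```bash
python3 - <<'E'
from h import *
s=get_state(); t=s['tcp_pos']; print(t, s['joints'])
p=capture('scene'); W=wfc(p); im=cv2.resize(p['pixels'],None,fx=10,fy=10,interpolation=2)
for z,c in [(t[2],(0,0,255)),(t[2]+.02,(0,255,255)),(t[2]+.04,(0,255,0)),(t[2]+.066,(255,0,0))]:
    u=proj(p,[[t[0],t[1],z]],W)[0]*10+5; print(z,u/10); cv2.circle(im,tuple(int(v) for v in u),4,c,-1)
cv2.imwrite('pics/c.png',im[1950:2550,3350:4150])
E
```

```text
[0.58889442 0.19416773 0.02295417] [ 3.62661180e+01  2.40742809e+01 -1.79701086e+01 -1.26266017e-04
 -4.79578551e+01 -1.06909723e+02]
0.02295416883015569 [379.43922106 239.17341065]
0.042954168830155695 [379.92372898 232.40886502]
0.0629541688301557 [380.41361154 225.51894951]
0.0889541688301557 [381.05843688 216.37096291]
```

View pics/c.png

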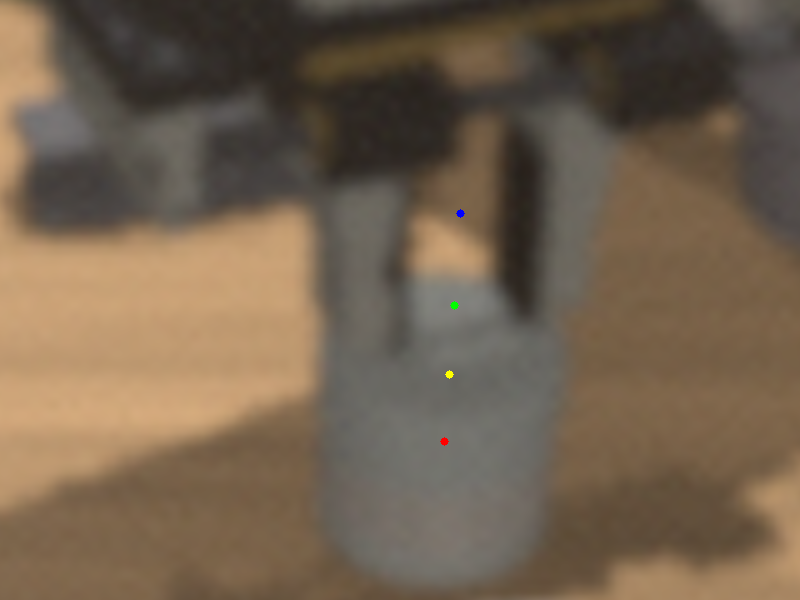

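The tips end near the lid top, about 31–36 mm above the reported TCP (red dot at (445,441) in the crop). I'll touch the lid gently to measure the offset.

Emit:
{"method": "jog_arm", "body": {"moves": [[[0,0,0.1],0,3],[[0,0,0],0,3]]}}

```text
time_s: 8.15
tcp_pos: [0.5888, 0.1941, 0.0218]
eef_rot: [-180.0, -0.0, -160.6]
contact_force: [0.6, 0.2, 0.6]
gripper_width: 0.0298
gripper_force: 0.0
```

Emit:
{"method": "jog_arm", "body": {"moves": [[[0,0,0.1],0,3],[[0,0,0],0,3]]}}

```text
time_s: 8.4
tcp_pos: [0.5888, 0.1941, 0.0209]
eef_rot: [-180.0, -0.0, -160.6]
contact_force: [0.5, -0.3, 0.4]
gripper_width: 0.0304
gripper_force: 0.0
```

Emit:
{"method": "jog_arm", "body": {"moves": [[[0,0,0.1],0,3],[[0,0,0],0,3]]}}

```text
time_s: 8.65
tcp_pos: [0.5888, 0.1941, 0.0198]
eef_rot: [-180.0, -0.0, -160.6]
contact_force: [-0.3, 0.5, 0.2]
gripper_width: 0.0299
gripper_force: 0.0
```

Emit:
{"method": "jog_arm", "body": {"moves": [[[0,0,0.1],0,3],[[0,0,0],0,3]]}}

```text
time_s: 8.9
tcp_pos: [0.5889, 0.1941, 0.0189]
eef_rot: [-180.0, -0.0, -160.6]
contact_force: [0.5, -0.1, -0.6]
gripper_width: 0.03
gripper_force: 0.0
```

Emit:
{"method": "jog_arm", "body": {"moves": [[[0,0,0.1],0,3],[[0,0,0],0,3]]}}

```text
time_s: 9.15
tcp_pos: [0.5889, 0.1941, 0.0179]
eef_rot: [-180.0, -0.0, -160.6]
contact_force: [-0.5, -0.4, 0.3]
gripper_width: 0.0299
gripper_force: 0.0
```

Emit:
{"method": "jog_arm", "body": {"moves": [[[0,0,0.1],0,3],[[0,0,0],0,3]]}}

```text
time_s: 9.4
tcp_pos: [0.5889, 0.1941, 0.0168]
eef_rot: [-180.0, -0.0, -160.6]
contact_force: [-0.7, -0.2, 0.4]
gripper_width: 0.0297
gripper_force: 0.0
```

Emit:
{"method": "jog_arm", "body": {"moves": [[[0,0,0.1],0,3],[[0,0,0],0,3]]}}

```text
time_s: 9.65
tcp_pos: [0.5889, 0.1941, 0.0159]
eef_rot: [-180.0, -0.0, -160.6]
contact_force: [0.4, 0.0, 0.2]
gripper_width: 0.03
gripper_force: 0.0
```

Emit:
{"method": "jog_arm", "body": {"moves": [[[0,0,0.1],0,3],[[0,0,0],0,3]]}}

```text
time_s: 9.9
tcp_pos: [0.589, 0.1942, 0.0158]
eef_rot: [-180.0, 0.0, -160.6]
contact_force: [-2.9, 0.2, 5.9]
gripper_width: 0.0302
gripper_force: 3.2
```

Contact came at a reported z of 0.0158, so the true tip is the reported z plus 36 mm. That also matches the fingertip position in the wrist image. From here I command z as the wanted tip height minus 0.036.

Emit:
{"method": "jog_arm", "body": {"moves": [[[0,0,-0.5],0,8.7],[[0,0,0],0,8.7],[[0,0,0],0,8.7],[[0,0,0],0,8.7],[[0,0,0],0,8.7],[[0,0,0],0,8.7],[[0,0,0],0,8.7],[[0,0,0],0,8.7],[[0,0,0],0,8.7],[[0,0,1],0,8.7],[[0,0,1.2],0,8.7],[[0,0,1],0,8.7]]}}

```text
time_s: 11.4
tcp_pos: [0.5884, 0.1938, -0.0134]
eef_rot: [-180.0, -0.1, -160.7]
contact_force: [0.7, 0.1, 0.3]
gripper_width: 0.0869
gripper_force: 0.0
```

Emit:
{"method": "jog_arm", "body": {"moves": [[[0,0,0],0,4],[[0,0,0],0,4],[[0,0,0],0,4],[[0,0,0],0,4],[[0,0,0],0,4],[[0,0,0],0,4],[[0,0,0],0,4]], "newtons": 20}}

```text
time_s: 12.28
tcp_pos: [0.5892, 0.1944, -0.0116]
eef_rot: [180.0, 0.0, -160.6]
contact_force: [-0.9, 0.7, 3.4]
gripper_width: 0.0591
gripper_force: 20.0
```

Emit:
{"method": "jog_arm", "body": {"moves": [[[0,0,-3],0,4],[[0,0,-5],0,4],[[2.14,-4.9,0],0,4],[[2.14,-4.9,0],0,4],[[2.14,-4.9,0],0,4],[[2.14,-4.9,0],0,4],[[2.14,-4.9,0],0,4],[[2.14,-4.9,0],0,4],[[2.14,-4.9,0],0,4],[[2.14,-4.9,0],0,4],[[0,0,0],0,4],[[0,0,0],0,4]]}}

```text
time_s: 13.78
tcp_pos: [0.5567, -0.2325, 0.0674]
eef_rot: [180.0, -0.0, -160.7]
contact_force: [1.0, 0.8, -1.4]
gripper_width: 0.0596
gripper_force: 20.0
```

```bash
python3 - <<'E'
from h import *
s=get_state(); print(s['gripper_width'],s['gripper_force'],s['contact_force'].round(2)); togo(.558,-.232,-.005)
j=obj('jar',['scene','side'],.08,s['tcp_pos'][:2])
E
```

```text
0.05958578238781084 19.999943375587463 [ 1.01  0.84 -1.42]
tcp [ 0.5567 -0.2325  0.0674] yaw -160.72 t 13.78 togo cm [-0.15 -0.01  7.24]
  scene jar 0.59 [ 0.5575 -0.2326] rms px 0.89 bbox 187 212 187 217
jar [ 0.5575 -0.2326] 0.89
```

Jar held and centred over the round mat, so I lower it and release.

Emit:
{"method": "jog_arm", "body": {"moves": [[[-0.1,0,3.5],0,4],[[0,0,2.5],0,4],[[0,0,0.8],0,4],[[0,0,0.5],0,4],[[0,0,0],0,4],[[0,0,0],0,8.2],[[0,0,0],0,8.2],[[0,0,0],0,8.2],[[0,0,0],0,8.2],[[0,0,0],0,8.2]]}}

```text
time_s: 15.22
tcp_pos: [0.5583, -0.2321, -0.005]
eef_rot: [-180.0, 0.0, -160.6]
contact_force: [0.1, -0.2, 0.3]
gripper_width: 0.082
gripper_force: 0.0
```

Emit:
{"method": "jog_arm", "body": {"moves": [[[0,0,-4],0,8.2],[[0,0,-5],0,8.2],[[0,0,-5],0,7.4],[[-1.6,4.9,-1],0,7.4],[[-1.6,4.9,0],0,7.4],[[-1.6,4.9,0],0,7.4],[[-1.6,4.9,0],0,7.4],[[0,0,0],0,7.4],[[0,0,0],0,7.4]]}}

```text
time_s: 16.35
tcp_pos: [0.5536, -0.0258, 0.145]
eef_rot: [-180.0, -0.0, -160.6]
contact_force: [0.9, -0.2, -0.4]
gripper_width: 0.074
gripper_force: 0.0
```

```bash
python3 - <<'E'
from h import *
t=obj('tin',['wrist','scene','side'],.006,[.507,-.042]); togo(*t,.011-.036)
j=obj('jar',['wrist','scene','side'],.006,[.558,-.232])
E
```

```text
wrist tin 0.96 [ 0.5061 -0.0423] rms px 1.12 bbox 290 350 94 155
  scene tin 0.7 [ 0.5061 -0.0441] rms px 0.55 bbox 272 292 209 229
  side tin 0.76 [ 0.5051 -0.0415] rms px 0.53 bbox 313 332 169 191
tin [ 0.506  -0.0425] 0.84
tcp [ 0.5536 -0.0269  0.1449] yaw -160.73 t 16.65 togo cm [ 5.01  0.1  16.99]
  wrist jar 0.68 [ 0.5586 -0.231 ] rms px 1.53 bbox 39 141 75 150
  scene jar 0.93 [ 0.5593 -0.2332] rms px 0.72 bbox 191 216 213 241
  side jar 0.87 [ 0.554  -0.2323] rms px 2.64 bbox 320 333 115 140
jar [ 0.5587 -0.2316] 2.05
```

Emit:
{"method": "jog_arm", "body": {"moves": [[[5,0.1,2],0,7.4],[[0,0,5],0,7.4],[[0,0,5],0,7.4],[[0,0,3.5],0,7.4],[[0,0,1.4],0,7.4],[[0,0,0],0,7.4],[[0,0,0],0,4],[[0,0,0],0,4],[[0,0,0],0,4],[[0,0,0],0,4],[[0,0,0],0,4],[[0,0,0],0,4]], "newtons": 15}}

```text
time_s: 18.45
tcp_pos: [0.5069, -0.0414, -0.0231]
eef_rot: [-180.0, 0.1, -160.6]
contact_force: [-1.3, 0.3, 7.0]
gripper_width: 0.0527
gripper_force: 15.0
```

Emit:
{"method": "jog_arm", "body": {"moves": [[[0,0,-2],0,4],[[0,0,-4],0,4],[[0,0,-4],0,4],[[0.36,-4.9,0],0,4],[[0.36,-4.9,0],0,4],[[0.36,-4.9,0],0,4],[[0.36,-4.9,0],0,4],[[0,0,0],0,4],[[0,0,0],0,4]]}}

```text
time_s: 19.58
tcp_pos: [0.557, -0.2314, 0.0757]
eef_rot: [180.0, -0.0, -160.7]
contact_force: [0.8, 1.4, -0.1]
gripper_width: 0.0527
gripper_force: 15.0
```

```bash
python3 - <<'E'
from h import *
s=get_state(); print(s['gripper_width'],s['gripper_force'])
j=obj('jar',['scene','side'],.006,[.558,-.232])
togo(.5587,-.232,.030)
obj('tin',['scene','side'],.106,s['tcp_pos'][:2])
E
```

```text
0.052651960451109626 15.000027269124985
  scene jar 0.91 [ 0.5589 -0.2333] rms px 0.96 bbox 191 216 213 241
  side jar 0.62 [ 0.5587 -0.2332] rms px 1.03 bbox 314 333 115 139
jar [ 0.5588 -0.2333] 0.99
tcp [ 0.5575 -0.2303  0.0762] yaw -160.57 t 19.77 togo cm [-0.05 -0.2   4.62]
  scene tin 0.61 [ 0.5574 -0.2319] rms px 0.33 bbox 188 211 186 207
  side tin 0.25 [ 0.5309 -0.134 ] rms px 1.12 bbox 314 333 115 140
tin [ 0.5573 -0.2296] 12.15
```

Emit:
{"method": "jog_arm", "body": {"moves": [[[-0.1,-0.1,2.5],0,4],[[0,0,1.2],0,4],[[0,0,0.5],0,4],[[0,0,0.4],0,4],[[0,0,0],0,4],[[0,0,0],0,6.8],[[0,0,0],0,6.8],[[0,0,0],0,6.8],[[0,0,0],0,6.8],[[0,0,-3],0,6.8],[[0,0,-4.5],0,6.8],[[0,0,-4.5],0,6.8]]}}

```text
time_s: 21.48
tcp_pos: [0.5585, -0.2319, 0.1511]
eef_rot: [180.0, -0.0, -160.6]
contact_force: [1.1, -0.2, -0.4]
gripper_width: 0.0678
gripper_force: 0.0
```

Emit:
{"method": "jog_arm", "body": {"moves": [[[-0.32,4.97,0],0,6.8],[[-0.32,4.97,0],0,6.8],[[-0.32,4.97,0],0,6.8],[[-0.32,4.97,0],0,6.8],[[-0.32,4.97,0],0,6.8],[[-0.32,4.97,0],0,6.8],[[-0.32,4.97,0],0,6.8],[[-0.32,4.97,0],0,6.8],[[-0.32,4.97,0],0,6.8]]}}

```text
time_s: 22.6
tcp_pos: [0.4371, 0.2013, 0.1503]
eef_rot: [180.0, 0.0, -160.6]
contact_force: [0.8, 0.9, -0.5]
gripper_width: 0.0683
gripper_force: 0.0
```

Emit:
{"method": "jog_arm", "body": {"moves": [[[0,0,0],-10.6,6.8],[[0,0,0],-10.6,6.8],[[0,0,0],-10.6,6.8],[[0,0,0],-10.6,6.8],[[0,0,0],-10.6,6.8],[[0,0,0],-10.6,6.8],[[0,0,0],-10.6,6.8],[[0,0,0],-10.6,6.8],[[0,0,0],0,6.8],[[0,0,0],0,6.8]]}}

```text
time_s: 23.85
tcp_pos: [0.4377, 0.1997, 0.15]
eef_rot: [-180.0, 0.0, -76.1]
contact_force: [0.1, -0.7, -0.0]
gripper_width: 0.0681
gripper_force: 0.0
```

```bash
python3 - <<'E'
from h import *
s=get_state(); p=capture('wrist'); W=wfc(p,s); im=p['pixels'].copy()
for r in regions_of(p,'clamp'):
    m=r['pixels'].astype(np.uint8); hsv=cv2.cvtColor(p['pixels'],cv2.COLOR_BGR2HSV)[m>0].mean(0)
    c=max(cv2.findContours(m,0,1)[0],key=cv2.contourArea).reshape(-1,2)
    P=onz(p,c,.035,W)[:,:2].astype(np.float32); rr=cv2.minAreaRect(P); b=cv2.boxPoints(rr)
    e=[b[1]-b[0],b[2]-b[1]]; e=max(e,key=np.linalg.norm)
    print(round(r['confidence'],2),np.round(r['pixel']),hsv.round(),rr,'long dir',np.degrees(np.arctan2(e[1],e[0]))%180)
    cv2.drawContours(im,[c],-1,(0,0,255),1)
cv2.imwrite('pics/d.png',im); togo(.449,.15,-.02)
E
```

```text
0.68 [320. 116.] [111.  15.  98.] ((0.447757750749588, 0.14670856297016144), (0.02829628437757492, 0.10367827117443085), 13.306527137756348) long dir 103.30653
0.63 [461.  80.] [ 65. 190. 142.] ((0.3440713882446289, 0.08742018043994904), (0.10414856672286987, 0.0366746261715889), 79.73489379882812) long dir 79.7349
tcp [0.4377 0.1997 0.15  ] yaw -76.0 t 23.95 togo cm [ 5.09  0.11 17.  ]
```

View pics/d.png

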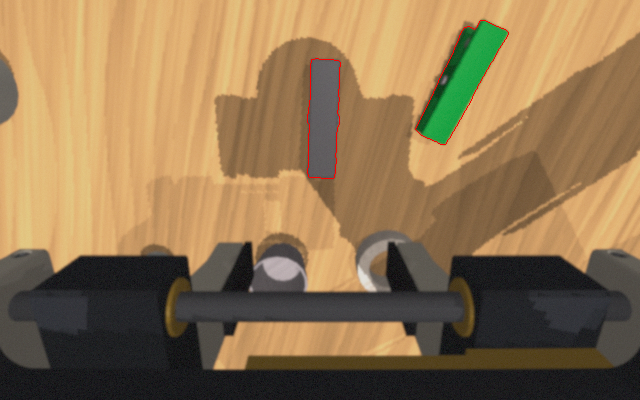

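The grey clamp at (322,118) has hue-neutral pixels, so it is the one meant. The green one at (461,80) is not.

Emit:
{"method": "jog_arm", "body": {"moves": [[[5.4,0.3,2],0,6],[[0,0,5],0,6],[[0,0,5],0,6],[[0,0,4],0,6],[[0,0,2],0,6],[[0,0,0],0,6],[[0,0,0],0,1.5],[[0,0,0],0,1.5],[[0,0,0],0,1.5],[[0,0,0],0,1.5],[[0,0,0],0,1.5],[[0,0,0],0,1.5]], "newtons": 12}}

```text
time_s: 25.45
tcp_pos: [0.4483, 0.1468, -0.0295]
eef_rot: [-180.0, 0.0, -75.8]
contact_force: [-1.7, -0.5, 6.8]
gripper_width: 0.0262
gripper_force: 12.0
```

Emit:
{"method": "jog_arm", "body": {"moves": [[[0,0,0],0,1.5],[[0,0,0],0,1.5]], "newtons": 12}}

```text
time_s: 25.7
tcp_pos: [0.4483, 0.1468, -0.0295]
eef_rot: [-180.0, 0.0, -75.8]
contact_force: [-1.5, 0.0, 7.6]
gripper_width: 0.0261
gripper_force: 12.0
```

Emit:
{"method": "jog_arm", "body": {"moves": [[[0,0,-2],0,1.5],[[0,0,-4],0,1.5],[[4.85,-2,0],0,1.5],[[4.85,-2,0],0,1.5],[[4.85,-2,0],0,1.5],[[4.85,-2,0],0,1.5],[[0,0,0],0,1.5],[[0,0,0],0,1.5]]}}

```text
time_s: 26.7
tcp_pos: [0.5724, -0.0223, 0.0295]
eef_rot: [179.9, 0.0, -75.9]
contact_force: [-0.9, -0.0, -0.9]
gripper_width: 0.0262
gripper_force: 12.0
```

```bash
python3 - <<'E'
from h import *
s=get_state(); print(s['gripper_width'],s['gripper_force']); togo(.573,-.022,-.026)
E
```

```text
0.026184995239534613 11.999880708754063
tcp [ 0.5724 -0.0223  0.0295] yaw -75.92 t 26.7 togo cm [-0.01 -0.07  5.55]
```

Emit:
{"method": "jog_arm", "body": {"moves": [[[0,0,3],0,1.5],[[0,0,1.6],0,1.5],[[0,0,0.5],0,1.5],[[0,0,0.4],0,1.5],[[0,0,0],0,5],[[0,0,0],0,5],[[0,0,0],0,5],[[0,0,0],0,5],[[0,0,-4],0,6],[[0,0,-6],0,7],[[-5,0,-6],0,7],[[0,0,-2],0,7]]}}

```text
time_s: 28.2
tcp_pos: [0.5644, 0.0187, 0.1467]
eef_rot: [-179.7, 0.0, -75.7]
contact_force: [0.4, -0.3, -0.5]
gripper_width: 0.0696
gripper_force: 0.0
```

```bash
python3 - <<'E'
from h import *
s=get_state(); p=capture('wrist'); W=wfc(p,s); print(s['tcp_pos'],s['gripper_width'])
Rt=np.array([.558,-.232]); Sq=np.array([.509,-.038]); y=(Sq-Rt)/np.linalg.norm(Sq-Rt); x=np.array([y[1],-y[0]])
for r in regions_of(p,'clamp'):
    m=r['pixels'].astype(np.uint8); hsv=cv2.cvtColor(p['pixels'],cv2.COLOR_BGR2HSV)[m>0].mean(0)
    c=max(cv2.findContours(m,0,1)[0],key=cv2.contourArea).reshape(-1,2)
    P=onz(p,c,.038,W)[:,:2].astype(np.float32); rr=cv2.minAreaRect(P); b=cv2.boxPoints(rr)
    e=max([b[1]-b[0],b[2]-b[1]],key=np.linalg.norm); d=np.array(rr[0])-Sq
    print(round(r['confidence'],2),np.round(r['pixel']),hsv.round(),rr,'dir',np.degrees(np.arctan2(e[1],e[0]))%180,'x,y in mat',d@x,d@y)
obj('tin',['wrist','scene','side'],.058,[.5587,-.2323])
obj('bottle',['scene','side'],0,[.5866,.3513]); togo(.5866,.3513,.04)
E
```

```text
[0.56444762 0.01867819 0.14673532] 0.0695873433593878
0.78 [520. 250.] [ 60. 138.  83.] ((0.35661622881889343, 0.033155687153339386), (0.034766484051942825, 0.01502069178968668), 14.322227478027344) dir 14.322229 x,y in mat -0.13031885615370042 0.10630588537061762
0.73 [322. 134.] [128.   9.  96.] ((0.5730872750282288, -0.0214974544942379), (0.028086144477128983, 0.10355714708566666), 13.594067573547363) dir 103.59409 x,y in mat 0.06617718055487162 0.00030594529168245647
  scene tin 0.62 [ 0.5591 -0.2335] rms px 0.42 bbox 190 212 203 224
tin [ 0.5591 -0.2335] 0.42
  scene bottle 0.91 [0.5863 0.3501] rms px 1.04 bbox 434 453 212 250
  side bottle 0.68 [0.5867 0.3486] rms px 0.53 bbox 226 248 279 313
bottle [0.5866 0.349 ] 0.86
tcp [0.5631 0.0166 0.1424] yaw -75.86 t 28.8 togo cm [-31.89 -10.47  10.22]
```

Emit:
{"method": "jog_arm", "body": {"moves": [[[-5.3,-1.75,0],0,7],[[-5.3,-1.75,0],0,7],[[-5.3,-1.75,0],0,7],[[-5.3,-1.75,0],0,7],[[-5.3,-1.75,0],0,7],[[-5.3,-1.75,0],0,7],[[0,0,0],0,7],[[0,0,0],0,7]]}}

```text
time_s: 29.8
tcp_pos: [0.5869, 0.3508, 0.1422]
eef_rot: [179.9, -0.0, -75.8]
contact_force: [0.1, -0.9, -0.2]
gripper_width: 0.0703
gripper_force: 0.0
```

```bash
python3 - <<'E'
from h import *
togo(.5866,.3505,.003)
E
```

```text
tcp [0.5869 0.3508 0.1422] yaw -75.81 t 29.8 togo cm [1.000e-02 2.000e-02 1.392e+01]
```

Emit:
{"method": "jog_arm", "body": {"moves": [[[0,0,5],0,7],[[0,0,5],0,7],[[0,0,3],0,7],[[0,0,0.9],0,7],[[0,0,0],0,7],[[0,0,0],0,2.5],[[0,0,0],0,2.5],[[0,0,0],0,2.5],[[0,0,0],0,2.5],[[0,0,0],0,2.5],[[0,0,0],0,2.5],[[0,0,0],0,2.5]], "newtons": 15}}

```text
time_s: 31.3
tcp_pos: [0.5875, 0.3511, 0.0046]
eef_rot: [-180.0, 0.0, -75.8]
contact_force: [-2.1, -0.5, 4.9]
gripper_width: 0.0416
gripper_force: 15.0
```

Emit:
{"method": "jog_arm", "body": {"moves": [[[0,0,-3],0,2.5],[[0,0,-5],0,2.5],[[4.47,2.14,0],0,2.5],[[4.47,2.14,0],0,2.5],[[4.47,2.14,0],0,2.5],[[4.47,2.14,0],0,2.5],[[4.47,2.14,0],0,2.5],[[4.47,2.14,0],0,2.5],[[4.47,2.14,0],0,2.5],[[4.47,2.14,0],0,2.5],[[0,0,0],0,2.5],[[0,0,0],0,2.5]]}}

```text
time_s: 32.8
tcp_pos: [0.5088, -0.0379, 0.0839]
eef_rot: [-180.0, 0.0, -75.9]
contact_force: [0.5, 0.6, -1.6]
gripper_width: 0.0415
gripper_force: 15.0
```

```bash
python3 - <<'E'
from h import *
s=get_state(); print(s['gripper_width'],s['gripper_force']); togo(.509,-.038,.011)
obj('bottle',['scene','side'],.079,s['tcp_pos'][:2])
E
```

```text
0.04146726331847445 14.97452397365123
tcp [ 0.5088 -0.0379  0.0839] yaw -75.9 t 32.8 togo cm [ 0.02 -0.01  7.29]
  scene bottle 0.79 [ 0.5156 -0.0382] rms px 6.99 bbox 274 291 182 204
  side bottle 0.68 [ 0.5068 -0.0333] rms px 2.4 bbox 315 329 140 171
bottle [ 0.5088 -0.038 ] 5.7
```

Emit:
{"method": "jog_arm", "body": {"moves": [[[0,0,3.5],0,2.5],[[0,0,2.5],0,2.5],[[0,0,0.8],0,2.5],[[0,0,0.5],0,2.5],[[0,0,0],0,5.6],[[0,0,0],0,5.6],[[0,0,0],0,5.6],[[0,0,0],0,5.6],[[0,0,-3],0,5.6],[[0,0,-5],0,6.5],[[0,0,-5],0,7.4],[[0,0,-2],0,7.4]]}}

```text
time_s: 34.5
tcp_pos: [0.5102, -0.0376, 0.1645]
eef_rot: [-179.7, -0.0, -75.8]
contact_force: [0.6, 0.0, -0.7]
gripper_width: 0.0733
gripper_force: 0.0
```

Emit:
{"method": "jog_arm", "body": {"moves": [[[-5,-0.4,0],0,7.4],[[-5,-0.4,0],0,7.4],[[-5,-0.4,0],0,7.4],[[-5,-0.4,0],0,7.4],[[-5,-0.4,0],0,7.4],[[-5,-0.4,0],0,7.4],[[-5,-0.4,0],0,7.4],[[-5,-0.4,0],0,7.4],[[0,0,0],0,7.4],[[0,0,0],0,7.4]]}}

```text
time_s: 35.75
tcp_pos: [0.4416, 0.3577, 0.1607]
eef_rot: [180.0, -0.0, -75.8]
contact_force: [-0.7, -0.7, 0.8]
gripper_width: 0.074
gripper_force: 0.0
```

```bash
python3 - <<'E'
from h import *
c=obj('cup',['wrist','scene','side'],0,[.4545,.308]); togo(*c,-.013)
obj('bottle',['scene','side'],.006,[.509,-.038])
p=capture('side'); W=wfc(p)
for r in regions_of(p,'tape_roll'): print(r['confidence'],onz(p,[r['pixel']],.02,W))
cv2.imwrite('pics/e.png',cv2.resize(p['pixels'][100:350,140:460],(768,600)))
E
```

```text
wrist cup 0.7 [0.4534 0.3108] rms px 1.42 bbox 287 352 93 159
  scene cup 0.94 [0.454  0.3071] rms px 0.42 bbox 407 430 194 220
  side cup 0.89 [0.4525 0.3114] rms px 0.43 bbox 288 315 284 314
cup [0.4531 0.3102] 1.06
tcp [0.4423 0.3573 0.1613] yaw -75.91 t 36.05 togo cm [ 4.83  0.09 17.42]
  scene bottle 0.97 [ 0.5096 -0.0389] rms px 1.17 bbox 276 292 192 228
bottle [ 0.5096 -0.0389] 1.17
0.6 [[0.34540783 0.26976543 0.02      ]]
```

View pics/e.png

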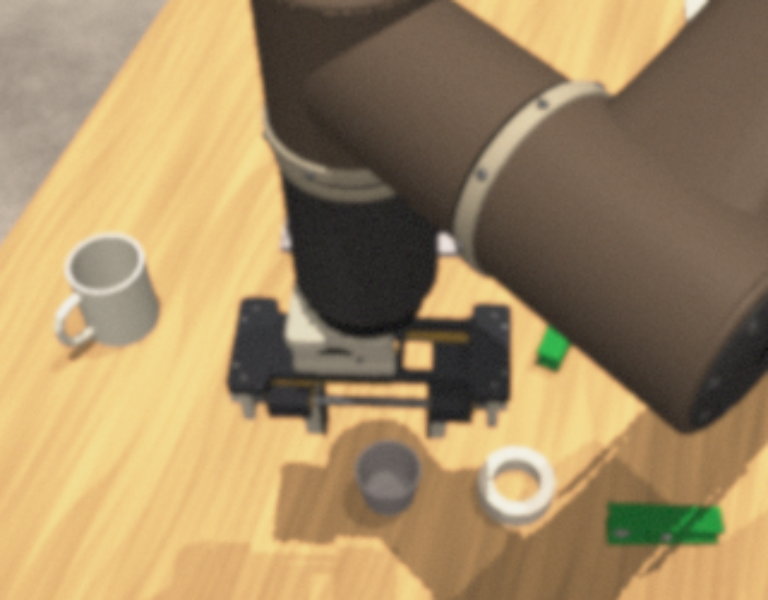

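The cup stands at (388,475) in the crop and the tape roll at (515,485) is clear of the finger paths.

Emit:
{"method": "jog_arm", "body": {"moves": [[[4.8,0.1,2],0,7.4],[[0,0,5],0,7.4],[[0,0,5],0,7.4],[[0,0,4.5],0,7.4],[[0,0,2],0,7.4],[[0,0,0],0,7.4],[[0,0,0],0,4],[[0,0,0],0,4],[[0,0,0],0,4],[[0,0,0],0,4],[[0,0,0],0,4],[[0,0,0],0,4]], "newtons": 15}}

```text
time_s: 37.85
tcp_pos: [0.4534, 0.312, -0.0228]
eef_rot: [-179.9, 0.1, -75.8]
contact_force: [-1.4, 0.7, 7.4]
gripper_width: 0.0588
gripper_force: 15.0
```

Emit:
{"method": "jog_arm", "body": {"moves": [[[0,0,-3],0,4],[[0,0,-5.5],0,4],[[0,0,-6],0,4],[[5.03,0.35,0],0,4],[[5.03,0.35,0],0,4],[[5.03,0.35,0],0,4],[[5.03,0.35,0],0,4],[[5.03,0.35,0],0,4],[[5.03,0.35,0],0,4],[[5.03,0.35,0],0,4],[[5.03,0.35,0],0,4],[[5.03,0.35,0],0,4]]}}

```text
time_s: 39.35
tcp_pos: [0.5328, -0.1371, 0.1212]
eef_rot: [-180.0, 0.0, -75.8]
contact_force: [0.7, 0.1, -1.3]
gripper_width: 0.0592
gripper_force: 15.0
```

Emit:
{"method": "jog_arm", "body": {"moves": [[[0,0,0],0,4],[[0,0,0],0,4]]}}

```text
time_s: 39.6
tcp_pos: [0.5324, -0.1357, 0.1208]
eef_rot: [180.0, 0.0, -75.9]
contact_force: [-0.4, -1.4, -1.0]
gripper_width: 0.0592
gripper_force: 15.0
```

```bash
python3 - <<'E'
from h import *
s=get_state(); print(s['gripper_width'],s['gripper_force']); togo(.5335,-.135,-.019)
obj('cup',['scene','side'],.145,s['tcp_pos'][:2])
E
```

```text
0.05920962544442767 15.00001609325409
tcp [ 0.5324 -0.1357  0.1208] yaw -75.92 t 39.6 togo cm [-0.04 -0.12 13.98]
```

Emit:
{"method": "jog_arm", "body": {"moves": [[[0,-0.1,5],0,4],[[0,0,5],0,4],[[0,0,2.8],0,4],[[0,0,0.8],0,4],[[0,0,0.4],0,4],[[0,0,0],0,4],[[0,0,0],0,7.2],[[0,0,0],0,7.2],[[0,0,0],0,7.2],[[0,0,0],0,7.2]]}}

```text
time_s: 41.05
tcp_pos: [0.534, -0.1353, -0.0188]
eef_rot: [-180.0, -0.0, -75.8]
contact_force: [0.6, -0.6, 0.1]
gripper_width: 0.0715
gripper_force: 0.0
```

Emit:
{"method": "jog_arm", "body": {"moves": [[[0,0,-3],0,7.2],[[0,0,-5],0,7.2],[[0,0,-6],0,7.2],[[-3,6,-3],0,7.2],[[-3,5,-3],0,7.2],[[0,3,-2],0,7.2],[[0,0,0],0,7.2],[[0,0,0],0,7.2]]}}

```text
time_s: 42.05
tcp_pos: [0.3961, -0.1142, 0.1951]
eef_rot: [-180.0, 0.0, -75.9]
contact_force: [0.9, 0.4, -0.6]
gripper_width: 0.0721
gripper_force: 0.0
```

```bash
python3 - <<'E'
from h import *
s=get_state(); print(s['tcp_pos'],s['contact_force'].round(1))
A=obj('jar',['wrist','scene','side'],.006,[.5587,-.2323]); obj('tin',['wrist','scene','side'],.058,[.5587,-.2323])
obj('bottle',['wrist','scene','side'],.006,[.509,-.038]); obj('cup',['wrist','scene','side'],.003,[.5335,-.135])
p=capture('wrist'); q=capture('scene')
cv2.imwrite('pics/f.png',np.hstack([cv2.resize(p['pixels'][:260,100:500],(400,260)),cv2.resize(q['pixels'][160:290,160:360],(400,260))]))
E
```

```text
[ 0.39613783 -0.1141932   0.19505323] [ 0.9  0.4 -0.6]
  wrist jar 0.72 [ 0.5387 -0.2148] rms px 16.3 bbox 155 218 0 42
  scene jar 0.93 [ 0.564  -0.2326] rms px 3.55 bbox 192 215 221 241
  side jar 0.85 [ 0.5568 -0.2258] rms px 4.05 bbox 315 332 124 139
jar [ 0.5567 -0.2299] 13.61
  wrist tin 0.71 [ 0.5524 -0.2194] rms px 13.09 bbox 122 200 0 32
  scene tin 0.64 [ 0.5592 -0.2342] rms px 0.77 bbox 191 212 203 224
  side tin 0.56 [ 0.5568 -0.2317] rms px 0.62 bbox 315 333 107 126
tin [ 0.557  -0.2313] 10.71
  wrist bottle 0.71 [ 0.5084 -0.0372] rms px 1.07 bbox 169 228 186 246
  scene bottle 0.81 [ 0.5052 -0.0394] rms px 2.05 bbox 276 290 192 227
  side bottle 0.78 [ 0.5077 -0.0363] rms px 0.77 bbox 314 329 158 190
bottle [ 0.5082 -0.0372] 1.44
  wrist cup 0.91 [ 0.5344 -0.1371] rms px 0.69 bbox 156 222 84 145
  scene cup 0.58 [ 0.5376 -0.1385] rms px 0.49 bbox 232 254 211 237
  side cup 0.55 [ 0.5346 -0.135 ] rms px 1.04 bbox 313 332 141 162
cup [ 0.5346 -0.1372] 0.88
```

View pics/f.png

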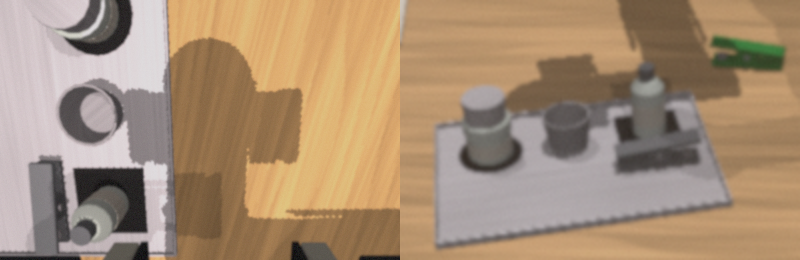

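The right half (scene camera) shows the tin on the jar at (487,130) on the round mat, the cup upright at (568,130), and the bottle at (648,105) on the square mat. The clamp lies flat behind the bottle at (657,150). All estimates are within about 3 mm of their targets, so I'll hand in.

```bash
python3 -c "
from h import *
print(close_job())"
```

```text
the job is handed in; nothing more can be done
None
```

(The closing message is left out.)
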